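# Spring open the wide test fixture

## Robot

A 7-joint arm with a two-finger parallel gripper is mounted at the origin on the work surface. World frame = base frame: x ahead of the robot, y to its left, z up, the work surface at z = 0. Lengths are in m, angles in rad, forces in N, time in s.
With the tool pointing down it reaches from about 0.425 to 0.825 m from the base axis. Payload 3.6 kg.
Tool frame: the origin (TCP) lies where the fingers leave the gripper's body, on its centre line; the fingertips stand 73 mm ahead of it and the grasp point (between the pads) lies 54 mm ahead of it; x points along the fingers, y is the direction in which the jaws open and shut, and the axes are right-handed (so a half turn about x gives the same grasp; the last joint's range is limited). The gripper opens to 85 mm and grips with 20 to 120 N. Pads are 22 mm wide; open, the fingers measure 114 mm over their backs; the gripper's body (76 mm by 85 mm) begins 54 mm behind the grasp point. The pads swing forward as they close: fully open they stand 13 mm farther back than shut.
Start: joints at [1.296, 0.615, -0.013, 1.423, 0.008, 1.103, -0.04], TCP at [0.159, -0.63, 0.304] pointing down, gripper open.
Joint ranges: [-3.12, 3.12], [-0.3, 2.06], [-1.34, 1.32], [0.26, 2.42], [-1.36, 4.5], [0.01, 1.98], [-2.84, 2.84]. Speed limits (rad/s): [2.79, 2.79, 3.14, 3.14, 3.14, 3.14, 3.14].

## Interface

Orientations are given as a unit quaternion [x, y, z, w].
In Python, from station import arm, snapshot, camera_info, ticket gives the robot as it stands. Calls block until the motion is done:
- arm.movep(position, orientation): joint-space move of the TCP to a pose.
- arm.line_to(position, velocity=0.15, ori=None): straight line of the TCP; ori=None keeps the orientation; velocity is the mean speed in m/s.
- arm.move_j(angles): joint-space move.
- arm.move_gripper(opening, effort=None): opening from 0.0 (shut) to 1.0 (fully open); effort is the grip in N (None keeps the last); returns when the fingers have stopped.
- arm.pause(seconds).
- arm.ik(position, orientation): joint angles nearest the present ones, or None.
- snapshot(name): name is "side" or "top"; returns the picture (400x640x3 uint8, blue, green, red); there is no depth.
- camera_info(name): a dict with "fx", "fy", "cx", "cy" (pixels), "R" (3x3) and "t" (3): a world point X has camera coordinates R X + t. Camera axes: x right, y down, z forward; pixel columns grow to the right and rows downward; lengths in m; the calibration is good to about 2 mm. A picture is of the moment at which its call begins. camera_info takes no time and is no camera call.
A pose or a line that the arm cannot do raises arm.MotionError and nothing moves.
- ticket.finish_job(): hands the job in, once; it reports no verdict.
Readings, each from a call of its own:
- arm.read_time(): time.
- arm.read_joint_positions(): joint angles.
- arm.read_dq(): joint speeds.
- arm.read_effort(): joint torques, N m.
- arm.read_tool_pos(): TCP position.
- arm.read_eef_rot(): TCP orientation.
- arm.read_ft_force(): force on the tool from outside, world axes, zero at the start.
- arm.read_wrist_torque(): the same for the moment, N m.
- arm.read_opening(): opening from 0.0 (shut) to 1.0 (fully open).
Only numpy, scipy, OpenCV 4.12 (cv2) and the standard library are available. Lean on these libraries where they do the work, as an engineer would, in place of code of your own. Each camera call takes 0.05 s, during which the arm holds its last target.

## Task

Open the wider of the two clamshell test fixtures so that its circuit board can be got at: press its release tab down with a fingertip until the lid springs up, then push the lid all the way back to its stop and leave it standing fully open with the hand clear. Leave the narrower fixture shut, leave the board lying in its nest, and leave the other things on the bench where they are; nothing is to be picked up.

Things in the scene. Friction and masses are not known exactly. Their poses are not given: they have to be found in the camera images.
- wide: the wide clamshell test fixture, bolted down, level: aluminium base 160 mm wide (y), 135 mm deep (x = -65 to +70 mm), black-framed lid with a clear window, shut lid's top 56 mm above the bench. Origin at bench height under its middle; x points from the release tab (front) to the hinge (back), z up. This is the one to open.
- wide_tab_pad (a point): press point on the top of the wide fixture's steel release tab, a ribbed pad 40 mm wide (y) and 36 mm long (x) that juts out in front of the base at x = -110 to -74 mm of the fixture, top 35 mm above the bench; this point is 94 mm in front of the fixture's origin. A hook on the tab, 30 mm wide and up to 56 mm above the bench, stands right behind the pad (x = -72 mm)
- wide_tab (a joint): angle of the wide fixture's release tab, rad: 0 at rest, grows as the pad is pressed straight down, 0.32 at its stop (press point then about 8 mm lower). It rocks about a pin 24 mm behind the press point and springs back; it lets the lid go at about 0.15 (4 mm); the press takes about 3 N there and 4 N at the stop
- wide_lid (a joint): angle of the wide fixture's lid, rad: 0 shut and latched, grows as it opens upward and back, away from the tab; 1.92 fully open, leaning back against its stop. When released, a spring lifts it to about 0.9 in about half a second and no further; from there it must be pushed (under 2 N at the edge) and stays wherever it is left (a light friction hinge)
- wide_hinge (a point): midpoint of the wide lid's hinge axis (along the fixture's y): 65 mm behind the fixture's origin, 51 mm above the bench
- wide_lid_edge (a point): middle of the wide lid's free front edge, moving with the lid, 127 mm from the hinge axis; the lid is a plate 150 mm wide and 10 mm thick (5 mm each side of the plane through hinge and this point), with a lip 5 mm farther out in its middle
- board: green circuit board, 80 x 126 x 3 mm with parts up to 8 mm high, lying loose in the nest of the wide fixture under the lid; origin at the centre of its underside, 34 mm above the bench; to be left there
- narrow: the narrow clamshell test fixture, bolted down, level: aluminium base 100 mm wide (y), 135 mm deep (x = -65 to +70 mm), black-framed lid with a clear window, shut lid's top 56 mm above the bench. Origin at bench height under its middle; x points from the release tab (front) to the hinge (back), z up. Otherwise like the wide one; to stay shut.
- narrow_tab (a joint): angle of the narrow fixture's release tab, rad, 0 at rest; not to be pressed
- narrow_lid (a joint): angle of the narrow fixture's lid, rad, 0 shut and latched; to stay shut
- jar: small lidded jar, 34 mm across, 55 mm high, between the two fixtures; loose bystander, to be left where it is; origin on its underside
- capacitor: aluminium can capacitor, 24 mm across, 35 mm high, between the two fixtures; loose bystander, to be left where it is; origin on its underside
- screwdriver: screwdriver, 170 mm long, lying on the right of the bench; loose bystander, to be left where it is
- spool: aluminium spool, 56 mm across, 42 mm high; loose bystander, to be left where it is; origin on its underside
- transformer: blue transformer block, 42 x 48 x 36 mm; loose bystander, to be left where it is; origin on its underside
- spare_board: small green circuit board, 80 x 70 mm, lying on the bench; loose bystander, to be left where it is; origin on its underside
- tweezers: steel tweezers, 125 mm long, lying on the bench; loose bystander, to be left where it is; origin on its underside

How it is judged:
By the outcome, as a careful person would: the job done as asked, in the order asked, and still so for the second after the job is handed in, with the robot touching nothing.
It also fails if it takes over 40 s, if anything falls off the work surface, if the arm or the gripper's body presses on something with over 40 N, if the wrist force passes 120 N, or if a joint passes its speed limit or range.

## Working session

There is one attempt and no reset: what is moved stays moved. The work goes in short steps, each a Python script; the robot and the scene stay as the last script left them, time stands still between calls to the robot, and variables do not carry over. Pictures are saved under pics/ and viewed, and the job is handed in when it is done.

```bash
mkdir -p pics; ls; python3 - <<'E'
from station import arm, snapshot, camera_info, ticket
import cv2
for n in("side","top"):
    cv2.imwrite(f"pics/{n}0.png",snapshot(n)); c=camera_info(n); print(n,c)
print(arm.read_time(),arm.read_tool_pos(),arm.read_eef_rot(),arm.read_opening())
E
```

```text
pics
side {'fx': 444.17362689387437, 'fy': 444.17362689387437, 'cx': 324.84270245016546, 'cy': 193.43409306372556, 'R': array([[ 0.99226691, -0.12363557,  0.010983  ],
       [-0.07396808, -0.66005742, -0.74756467],
       [ 0.09967499,  0.74097129, -0.66409822]]), 't': array([-0.48051646,  0.07217476,  1.09022805])}
top {'fx': 385.2916166002465, 'fy': 385.2916166002465, 'cx': 321.9912198204119, 'cy': 203.62688968932198, 'R': array([[ 0.02593129, -0.99965048,  0.00514717],
       [-0.9943123 , -0.02632418, -0.10319922],
       [ 0.10329865, -0.00244181, -0.99464739]]), 't': array([-1.08350496e-03,  5.14379703e-01,  1.12566872e+00])}
0.1 [ 0.15930636 -0.62962961  0.30284155] [-0.70155737 -0.08825173  0.70180606 -0.08658608] 1.001051148136028
```

View pics/top0.png

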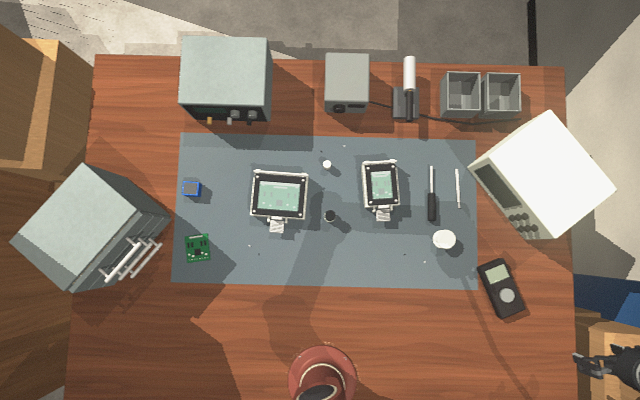

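View pics/side0.png

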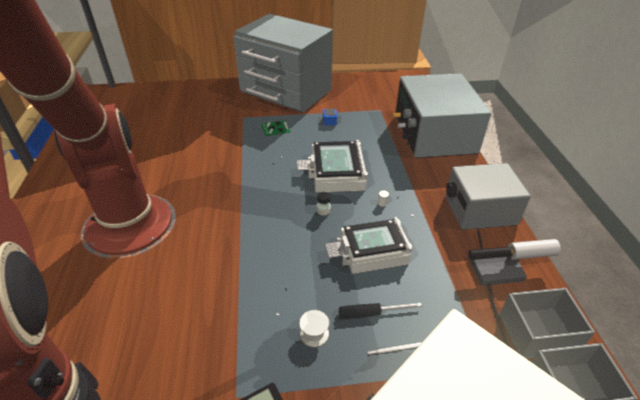

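The wide fixture is at about (279,195) in the top picture and the narrow one at about (381,187). Both tabs face the robot. I'll enlarge the views.

```bash
python3 - <<'E'
import cv2
a=cv2.imread("pics/top0.png")[155:245,235:345]; cv2.imwrite("pics/topc.png",cv2.resize(a,None,fx=7,fy=6.5,interpolation=cv2.INTER_CUBIC)[:, :]) 
a=cv2.imread("pics/side0.png")[130:200,285:385]; cv2.imwrite("pics/sidec.png",cv2.resize(a,None,fx=8,fy=8,interpolation=cv2.INTER_CUBIC))
E
```

```text
(no output)
```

View pics/topc.png

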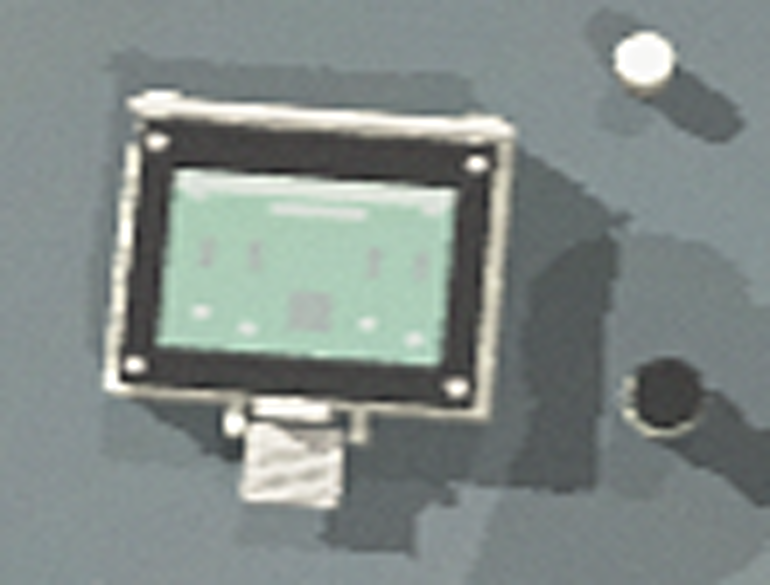

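View pics/sidec.png

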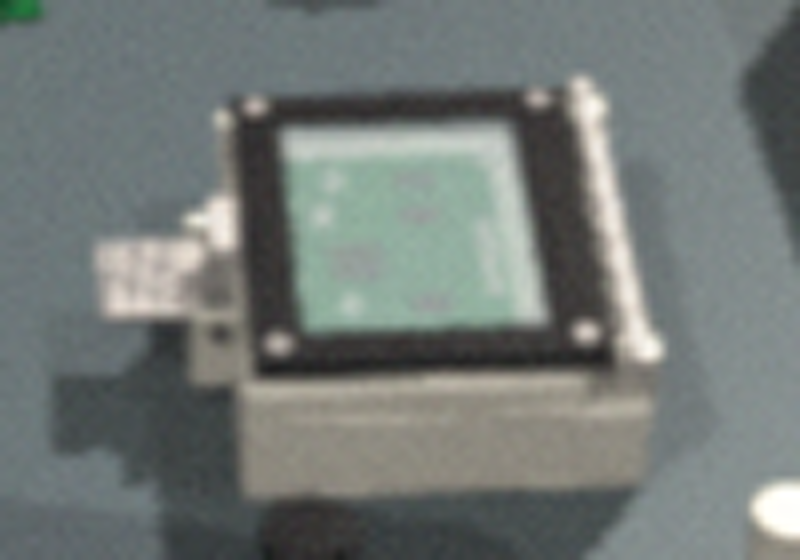

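```bash
cat > h.py <<'E'
import numpy as np
from station import camera_info
def proj(n,X):
    c=camera_info(n);p=np.asarray(c['R'])@X+c['t'];return np.array([c['fx']*p[0]/p[2]+c['cx'],c['fy']*p[1]/p[2]+c['cy']])
def T(p,q):
    x,y,a=p;c,s=np.cos(a),np.sin(a);return np.array([x+c*q[0]-s*q[1],y+s*q[0]+c*q[1],q[2]])
E
python3 - <<'E'
from h import *
from scipy.optimize import least_squares
t=lambda u,v:((u+.5)/7-.5+235,(v+.5)/6.5-.5+155)
s=lambda u,v:((u+.5)/8-.5+285,(v+.5)/8-.5+130)
obs=[("top",t(117,375),(-.062,.075,.056)),("top",t(475,410),(-.062,-.075,.056)),
("top",t(240,500),(-.11,.02,.035)),("top",t(338,508),(-.11,-.02,.035)),
("side",s(230,97),(-.062,.075,.056)),("side",s(258,372),(-.062,-.075,.056)),
("side",s(95,240),(-.11,.02,.035)),("side",s(105,315),(-.11,-.02,.035)),
]
for sel in ("top","side",""):
    o=[k for k in obs if sel in k[0]]
    f=lambda p:np.concatenate([proj(n,T(p,q))-uv for n,uv,q in o])
    r=least_squares(f,[.5,.1,0]);print(sel,r.x.round(4),r.fun.round(1))
p=r.x
print("pad",T(p,(-.094,0,.035)),"hinge",T(p,(.065,0,.051)))
from scipy.spatial.transform import Rotation as R
from station import arm
print(R.from_quat(arm.read_eef_rot()).as_matrix().round(2))
E
```

```text
top [ 0.5358  0.1378 -0.0762] [-0.1  0.3  0.1  0.2  0.2 -0.3 -0.3 -0.1]
side [ 0.5354  0.1364 -0.0462] [-0.1  0.1 -0.3 -0.8  0.6  0.6 -0.2  0.2]
 [ 0.5357  0.1379 -0.0608] [ 0.2  0.7  0.5 -0.2  0.7 -0.1  0.3 -0.2  0.3 -0.4 -0.7 -1.4  0.8 -0.1
 -0.2 -0.5]
pad [0.4418882  0.14361784 0.035     ] hinge [0.60059444 0.13395716 0.051     ]
[[-0.    0.25 -0.97]
 [ 0.   -0.97 -0.25]
 [-1.   -0.    0.  ]]
```

```bash
cat >> h.py <<'E'
from scipy.spatial.transform import Rotation as Rn
P=(.5358,.1377,-.068)
def ori(tilt=20,sg=-1):
    a=np.deg2rad(tilt);c,s=np.cos(P[2]),np.sin(P[2])
    Rz=np.array([[c,-s,0],[s,c,0],[0,0,1]])
    x=Rz@[np.sin(a),0,-np.cos(a)];y=Rz@[0,sg,0]
    return Rn.from_matrix(np.c_[x,y,np.cross(x,y)]).as_quat(),x
def tcp(q,tilt=20,sg=-1,L=.073):  # q: fixture coords of tip centre
    o,x=ori(tilt,sg);return T(P,q)-L*x,o
E
python3 - <<'E'
from h import *
from station import arm
for sg in(-1,1):
  for t in (15,20,25,30):
    for q in [(-.09,0,.16),(-.09,0,.02),(-.06,0,.125),(.085,0,.155)]:
      p,o=tcp(q,t,sg);j=arm.ik(p,o);print(sg,t,q,p.round(3),None if j is None else np.round(j,2))
E
```

```text
-1 15 (-0.09, 0, 0.16) [0.427 0.145 0.231] [-0.2   0.38 -0.32  2.2   0.64  0.43 -2.7 ]
-1 15 (-0.09, 0, 0.02) [0.427 0.145 0.091] [-0.43  0.68 -0.02  2.33  2.16  0.16  2.05]
-1 15 (-0.06, 0, 0.125) [0.457 0.143 0.196] [-0.47  0.46  0.09  2.18  0.29  0.27 -2.31]
-1 15 (0.085, 0, 0.155) [0.602 0.133 0.226] [-0.27  0.57 -0.02  1.8   0.2   0.54 -2.09]
-1 20 (-0.09, 0, 0.16) [0.421 0.146 0.229] [-0.43  0.35 -0.06  2.27  0.77  0.29 -2.84]
-1 20 (-0.09, 0, 0.02) [0.421 0.146 0.089] [-0.21  0.72 -0.39  2.38  2.06  0.49  2.13]
-1 20 (-0.06, 0, 0.125) [0.451 0.143 0.194] [-0.67  0.47  0.32  2.26  0.09  0.12 -2.12]
-1 20 (0.085, 0, 0.155) [0.596 0.134 0.224] [-0.36  0.56  0.09  1.87  0.19  0.39 -2.1 ]
-1 25 (-0.09, 0, 0.16) [0.415 0.146 0.226] [-0.93  0.4   0.56  2.35 -0.02  0.06 -2.06]
-1 25 (-0.09, 0, 0.02) [0.415 0.146 0.086] None
-1 25 (-0.06, 0, 0.125) [0.445 0.144 0.191] [-0.71  0.48  0.34  2.32  1.94  0.06  2.28]
-1 25 (0.085, 0, 0.155) [0.59  0.134 0.221] [-0.48  0.55  0.24  1.95  0.12  0.25 -2.05]
-1 30 (-0.09, 0, 0.16) [0.41  0.146 0.223] [-0.81  0.37  0.35  2.41  2.01  0.17  2.16]
-1
[... 827 characters left out ...]
1 20 (0.085, 0, 0.155) [0.596 0.134 0.224] [-0.02  0.59 -0.43  1.86  0.79  0.54  0.5 ]
1 25 (-0.09, 0, 0.16) [0.415 0.146 0.226] [ 0.29  0.61 -1.19  2.32  1.44  0.87 -0.42]
1 25 (-0.09, 0, 0.02) [0.415 0.146 0.086] None
1 25 (-0.06, 0, 0.125) [0.445 0.144 0.191] [-0.26  0.47 -0.28  2.31  1.58  0.35 -0.5 ]
1 25 (0.085, 0, 0.155) [0.59  0.134 0.221] [-0.4   0.54  0.12  1.95  0.37  0.26  0.85]
1 30 (-0.09, 0, 0.16) [0.41  0.146 0.223] [ 0.23  0.59 -1.15  2.38  1.59  0.89 -0.59]
1 30 (-0.09, 0, 0.02) [0.41  0.146 0.083] None
1 30 (-0.06, 0, 0.125) [0.44  0.144 0.188] [ 0.24  0.74 -1.15  2.36  1.7   0.99 -0.62]
1 30 (0.085, 0, 0.155) [0.584 0.134 0.218] [-0.57  0.56  0.33  2.02  0.18  0.1   1.  ]
```

```bash
python3 - <<'E'
from h import *
from station import arm,snapshot
import cv2
arm.move_gripper(0.0)
p,o=tcp((-.09,0,.17),15,1); arm.movep(p,o)
print(arm.read_time(),np.round(arm.read_joint_positions(),2),arm.read_tool_pos()-p,arm.read_opening())
p,o=tcp((-.09,0,.07),15,1); arm.line_to(p,0.1)
print(arm.read_time(),np.round(arm.read_joint_positions(),2),arm.read_tool_pos()-p, arm.read_ft_force())
for n,(a,b,c,d) in {"side":(90,220,270,430),"top":(140,250,220,360)}.items():
    cv2.imwrite(f"pics/{n}1.png",cv2.resize(snapshot(n)[a:b,c:d],None,fx=4.5,fy=4.5,interpolation=cv2.INTER_CUBIC))
tip=T(P,(-.09,0,.07))
print(proj("side",tip),proj("top",tip))
E
```

```text
3.7667 [ 0.03  0.4  -0.63  2.19  0.81  0.55  0.28] [ 4.75920294e-04 -7.39182902e-04 -5.87814546e-05] -0.0011088867144475004
4.9167 [-0.24  0.57 -0.29  2.29  1.35  0.29 -0.27] [1.56526878e-04 7.54347730e-05 1.39134096e-04] [ 0.01943819 -0.08473128 -0.12808074]
[304.40684987 153.25657301] [275.50760393 224.57371663]
```

View pics/side1.png

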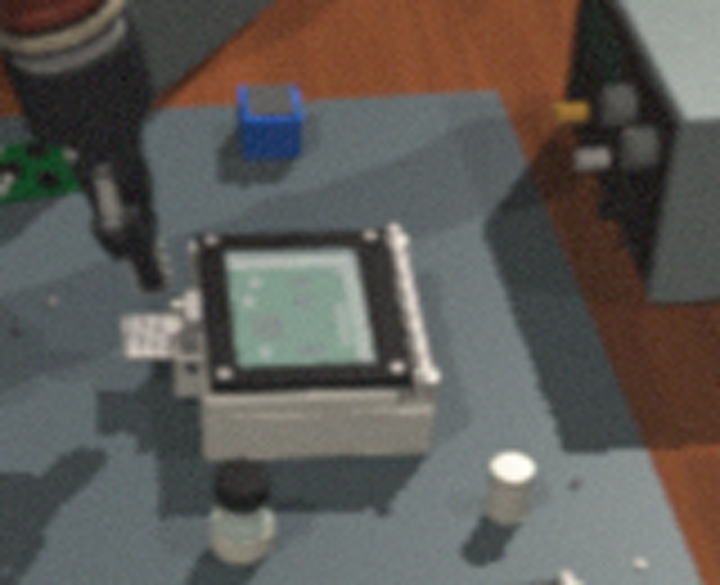

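View pics/top1.png

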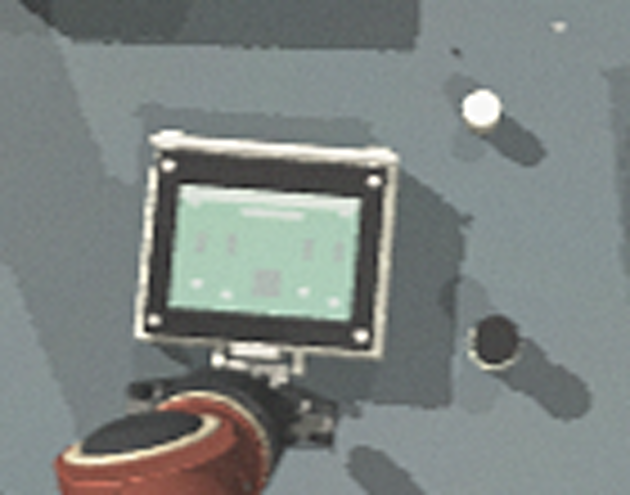

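The side crop puts the tip at (152,285), which is full-image (303.8,153.3). That matches the predicted (304.4,153.3), so the tip is above the pad and clear of the hook. Next I press down and watch the force.

```bash
python3 - <<'E'
from h import *
from station import arm,snapshot
import cv2
zs=[.044,.040,.037,.035,.033,.0315,.030,.029]
for z in zs:
    p,o=tcp((-.09,0,z),15,1); arm.line_to(p,0.04)
    f=arm.read_ft_force(); print(z,round(arm.read_time(),2),np.round(f,2),round(arm.read_tool_pos()[2]-p[2],4))
    if f[2]>8: break
arm.pause(.3)
cv2.imwrite("pics/side2.png",cv2.resize(snapshot("side")[60:220,250:430],None,fx=4,fy=3.7,interpolation=cv2.INTER_CUBIC))
E
```

```text
0.044 5.82 [0.37 0.39 0.15] 0.0002
0.04 6.07 [0.77 0.34 0.69] 0.0001
0.037 6.32 [-0.03  0.75  0.57] 0.0001
0.035 6.57 [-1.46 -0.18  1.69] 0.0001
0.033 6.82 [-0.8   0.69  2.43] -0.0001
0.0315 7.07 [-2.3   0.85  3.11] -0.0001
0.03 7.32 [-1.37  0.31  3.31] -0.0001
0.029 7.57 [-2.15  0.39  6.21] 0.0002
```

View pics/side2.png

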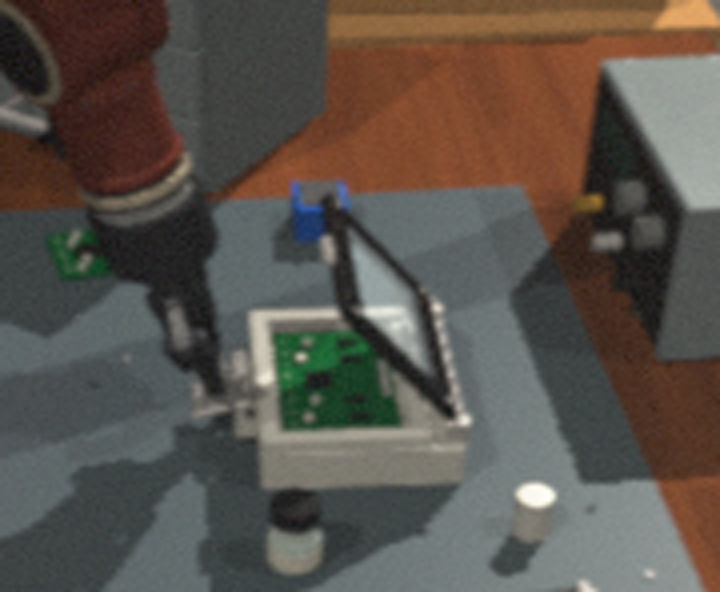

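The lid is up at about 0.9, with its free edge at crop (330,205), and the board is in its nest. I'll retract upward and then push the lid back.

```bash
python3 - <<'E'
from h import *
from station import arm,snapshot
import cv2
def go(x,z,v):
    p,o=tcp((x,0,z),15,1); arm.line_to(p,v,o)
    print(x,z,round(arm.read_time(),2),np.round(arm.read_ft_force(),2),np.round(arm.read_tool_pos()-p,4))
go(-.092,.05,.05); go(-.095,.125,.12)
go(-.045,.125,.1)
for x,z in [(-.01,.125),(.02,.135),(.045,.145),(.065,.153)]: go(x,z,.08)
print(np.round(arm.read_joint_positions(),2))
for n,(a,b,c,d) in {"side":(50,220,250,430),"top":(120,250,220,360)}.items():
    cv2.imwrite(f"pics/{n}3.png",cv2.resize(snapshot(n)[a:b,c:d],None,fx=3.5,fy=3.5,interpolation=cv2.INTER_CUBIC))
E
```

```text
-0.092 0.05 8.49 [-1.   -0.53  0.17] [ 0.0004 -0.0001 -0.0001]
-0.095 0.125 9.38 [ 0.98 -0.36 -0.34] [-0.0002 -0.0003 -0.0006]
-0.045 0.125 10.03 [-0.45  0.08 -0.49] [-0.0008 -0.     -0.0005]
-0.01 0.125 10.62 [-0.46  0.65  0.05] [-0.0004 -0.0001 -0.0002]
0.02 0.135 11.17 [-0.87 -0.54  0.62] [-0.0003 -0.     -0.    ]
0.045 0.145 11.65 [-0.73 -0.6  -0.24] [-0.0003 -0.     -0.0002]
0.065 0.153 12.07 [-0.44 -0.46  1.  ] [-0.0003 -0.     -0.0002]
[ 0.08  0.62 -0.59  1.84  0.76  0.66  0.53]
```

View pics/side3.png

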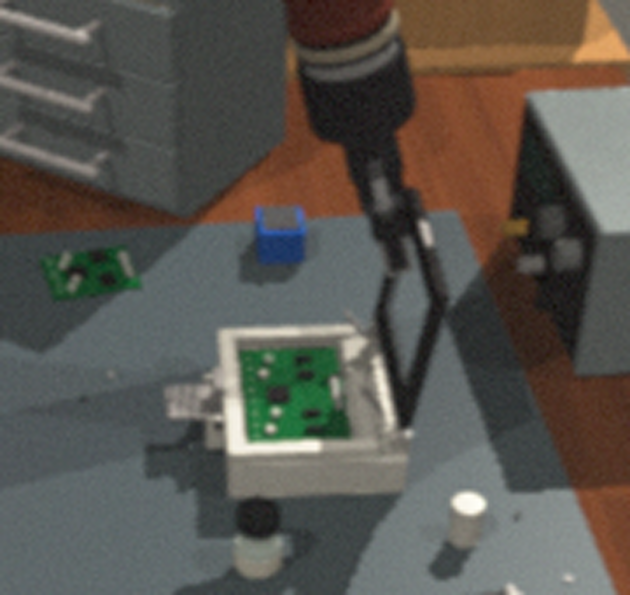

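The lid is now past vertical and the finger is on its front bar. I'll keep pushing in small steps until the stop shows up in the force reading.

```bash
python3 - <<'E'
from h import *
from station import arm,snapshot
import cv2
def go(x,z,v):
    p,o=tcp((x,0,z),15,1); arm.line_to(p,v,o); f=[]
    for _ in range(4): f.append(arm.read_ft_force()); arm.pause(.02)
    f=np.mean(f,0)
    print(x,z,round(arm.read_time(),2),np.round(f,2),np.round(arm.read_tool_pos()-p,4)); return f
go(.080,.155,.06)
for x in np.arange(.083,.108,.002):
    if go(round(x,4),.155,.03)[0]<-6: break
cv2.imwrite(f"pics/side4.png",cv2.resize(snapshot("side")[50:220,250:430],None,fx=3.5,fy=3.5,interpolation=cv2.INTER_CUBIC))
E
```

```text
0.08 0.155 12.63 [-0.01  0.38 -0.28] [-0.0002 -0.     -0.0002]
0.083 0.155 12.95 [ 0.06  0.51 -0.12] [-0.  0. -0.]
0.085 0.155 13.27 [-0.25 -0.03 -0.02] [ 0. -0. -0.]
0.087 0.155 13.58 [-0.22 -0.05  0.17] [ 0. -0. -0.]
0.089 0.155 13.9 [ 0.23 -0.07 -0.01] [ 0. -0. -0.]
0.091 0.155 14.22 [-5.4  -0.26  3.28] [-0.0012  0.0002 -0.0002]
0.093 0.155 14.53 [-10.06  -0.61   7.04] [-0.0027  0.0004 -0.0002]
```

View pics/side4.png

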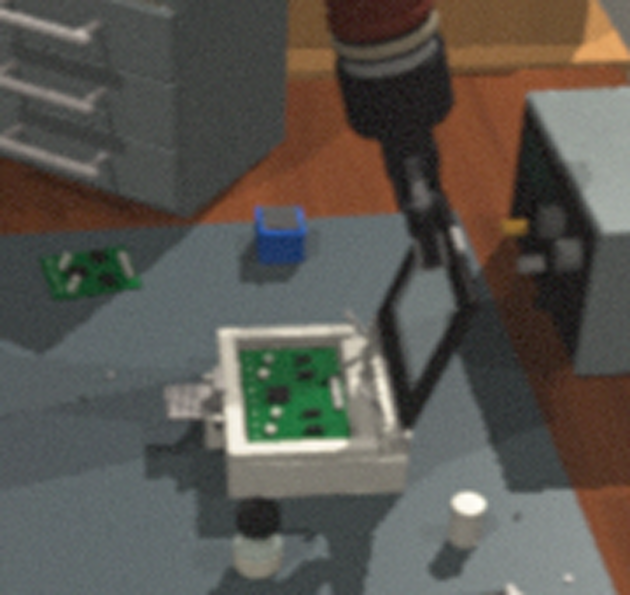

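The stop showed up at x≈0.090, and I had predicted 0.088. I'll back straight off, raise the hand and check.

```bash
python3 - <<'E'
from h import *
from station import arm,snapshot
import cv2
def go(x,z,v):
    p,o=tcp((x,0,z),15,1); arm.line_to(p,v,o)
    print(x,z,round(arm.read_time(),2),np.round(arm.read_ft_force(),2))
go(.075,.155,.05); go(.0,.16,.15); go(-.08,.24,.2)
arm.pause(.5)
s=snapshot("side");t=snapshot("top");cv2.imwrite("pics/side5f.png",s);cv2.imwrite("pics/top5f.png",t)
cv2.imwrite("pics/side5.png",cv2.resize(s[50:220,250:430],None,fx=3.5,fy=3.5,interpolation=cv2.INTER_CUBIC))
cv2.imwrite("pics/top5.png",t)
for a in (1.7,1.92):
  for y in (.075,-.075): 
    q=(.065-.127*np.cos(a),y,.051+.127*np.sin(a));e=T(P,q);print(a,y,(proj("side",e)-[250,50])*3.5,proj("top",e))
E
```

```text
0.075 0.155 15.09 [-0.62 -0.54 -0.07]
0.0 0.16 15.74 [-0.31 -0.32  1.52]
-0.08 0.24 16.46 [-0.14  0.07 -0.24]
1.7 0.075 [409.9318503  184.39409874] [249.38795365 155.01522184]
1.7 -0.075 [437.43763451 295.14665473] [306.15301238 160.33647764]
1.92 0.075 [444.34783104 191.32535601] [250.99725835 145.61218473]
1.92 -0.075 [475.2679655  302.20955484] [307.24315678 150.87834815]
```

View pics/side5.png

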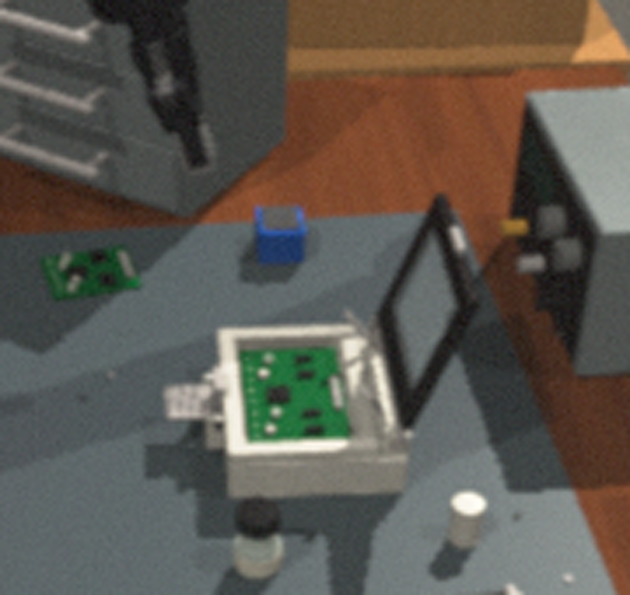

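View pics/top5.png

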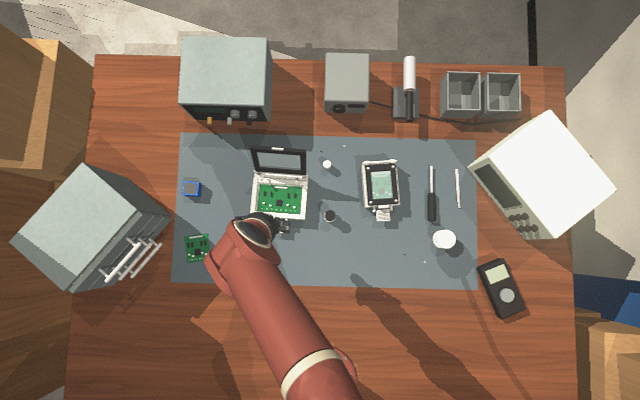

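In the side crop the lid's corners are at about (441,197) and (475,302). At 1.92 rad they should be at (444,191) and (475,302), so the lid is fully open. The board is in its nest, the narrow fixture is shut, nothing else has moved and the hand is clear.

```bash
python3 - <<'E'
from station import arm,ticket
print(ticket.finish_job(),arm.read_time())
E
```

```text
the job is handed in; nothing more can be done
the job is handed in; nothing more can be done
```

The wide fixture is open: its lid is standing back against its stop, and the job was handed in at about 17 s of the 40 s allowed.

- **Release:** I pressed the tab with the closed fingertips, reading about 6 N at the lowest point, and the lid sprang up.
- **Opening:** I pushed the lid back until it met its stop, with about 10 N along the push at the end. I then backed off and raised the hand clear.
- **Last checks:** The lid's visible corners are within about 2 pixels of where they should be at 1.92 rad. The wrist force was about zero. The board is in its nest, the narrow fixture is shut, and the other things look unmoved, except that in the last top picture the arm hides part of the bench.

No check failed. The only disagreement was between the two cameras on the fixture's yaw (-0.076 and -0.046 rad). I used -0.068, and the fingertip landed where expected.

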